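# Pry open the retouching box and put the palette knife away

### The job

Take the palette knife from its rest, slip its blade into the notch under the closed lid of the retouching box and lever the lid up until it stands open, nearly upright. Then slide the blade flat into the slot of the keeper block, fully home with the handle's shoulder against the block, and let go. Touch the box and lid only with the knife, never with the gripper, and leave the jars, bottle, dish and brush where they are.

Things in the scene. Friction and masses are not known exactly. Their poses are not given: they have to be found in the camera images.
- knife: loose palette knife, 190 mm long, 100 g, flat underside. Origin: underside at the shoulder where handle meets blade; x to the blade tip, z up. Handle x=-100 to 0 mm, 22 wide, 16 high, dark wood with steel ferrule. Steel blade x=0 to 90 mm, 22 wide, 2.5 thick, flush with the handle's underside. Lies across the robot's front on a fixed rest: bars 22 mm high under x=-85 and +15 mm
- knife_grip (a point): middle of the handle's height, 35 mm behind the shoulder, near the centre of mass (26 mm behind it): the place to grip
- knife_tip (a point): middle of the blade's front edge, half way through its thickness, 90 mm ahead of the shoulder; axes as the knife
- box: fixed dark wooden box with a flush lid without any handle; 110 mm deep (x), 150 mm wide (y), walls 8 mm thick and 55 mm high, with the lid 63 mm. Origin: centre of its underside; its front, with the notch, looks to its -x, towards the robot
- notch (a point): centre of the pry notch at the outside of the box's front wall, 50 mm above the bench: an opening 64 mm wide (y) and 10 mm high (45 to 55 mm) through the wall, right under the lid; a steel sill, 60 mm wide, stands out 12 mm from the wall just below it (top at 43 mm); free behind it for 90 mm and down to 20 mm above the bench. Its x axis points into the box
- hinge (a point): middle of the hinge line, 55 mm high at the box's back edge, along the box's y; the lid's underside passes through it
- lid (a joint): opening angle of the lid (rad): 0 closed, 1.57 upright, stop at 1.75. The lid is 112 mm from hinge to front edge, 150 mm wide, 8 mm thick, 90 g. The hinge is stiff: the lid stays where it is left; about 1.5 N under its front opens it
- keeper: fixed wooden block, 100 mm deep (x), 70 mm wide (y), 75 mm high, with a level slot through it from front to back. Origin: centre of its underside; its front looks to its -x, towards the robot. A rib 12 mm wide and 40 mm high stands out 60 mm from the front, under the slot's middle, and carries the handle of the knife
- slot (a point): middle of the slot's floor at the block's front face, 40 mm above the bench; x points into the slot, z up. The slot is 32 mm wide, 10 mm high and 100 mm deep (the handle is too high to enter)
- amber_jar: amber glass jar with black cap, 52 mm across, 80 mm high, stands between the box and the keeper; loose, not to be disturbed. Origin: centre of its underside
- solvent_bottle: clear glass bottle, 66 mm across, 140 mm high, to the left; loose, not to be disturbed. Origin: centre of its underside
- black_jar: squat jar with black cap, 56 mm across, 50 mm high, to the right; loose, not to be disturbed. Origin: centre of its underside
- dish: white porcelain bowl, 100 mm across, 35 mm high, to the right; loose, not to be disturbed. Origin: centre of its underside
- brush: brush 180 mm long lying on the bench, to the left; loose, not to be disturbed. Origin: its middle, underside
Not all that is in view belongs to the job. What is shaped like the knife but green is not meant.

How it is judged:
By the outcome, as a careful person would: the job done as asked, in the order asked, and still so for the second after the job is handed in, with the robot touching nothing.
It also fails if it takes over 64 s, if anything falls off the work surface, if the arm or the gripper's body presses on something with over 40 N, if the wrist force passes 120 N, or if a joint passes its speed limit or range.

### The arm

A 6-joint arm with a two-finger parallel gripper is mounted at the origin on the work surface. World frame = base frame: x ahead of the robot, y to its left, z up, the work surface at z = 0. Lengths are in mm, angles in rad, forces in N, time in s.
With the tool pointing down it reaches from about 350 to 975 mm from the base axis. Payload 7.1 kg.
Tool frame: the origin (TCP) lies at the very end of the fingers, on their centre line; the grasp point (between the pads) lies 19 mm behind it; z points along the fingers, y is the line along which they close (so a half turn about z gives the same grasp; the last joint's range is limited). The gripper opens to 88 mm and grips with 3 to 60 N. Pads are 20 mm wide; open, the fingers measure 115 mm over their backs; the gripper's body (75 mm by 178 mm) begins 61 mm behind the grasp point.
Start: joints at [1.232, 0.423, 1.63, -0, 1.089, -0.019], TCP at [196.453, 593.305, 222.675] pointing down, gripper open.
Joint ranges: [-3, 3], [-0.9, 2.11], [0.09, 2.58], [-1.31, 4.45], [0.11, 2.69], [-2.54, 2.54]. Speed limits (rad/s): [2.39, 2.39, 3.01, 3.14, 3.14, 3.14].

### API

Orientations are given as a unit quaternion [w, x, y, z].
In Python, from workcell import ctrl gives the robot as it stands. Calls block until the motion is done:
- ctrl.move_ptp(position, orientation): joint-space move of the TCP to a pose.
- ctrl.line_to(position, velocity=150, ori=None, force_limit=None): straight line of the TCP; ori=None keeps the orientation; velocity is the mean speed in mm/s. With force_limit (N) it stops when the force on the tool has changed by that much, and returns True; else False.
- ctrl.goto_joints(angles): joint-space move.
- ctrl.move_gripper(opening, newtons=None): finger opening in mm; newtons is the grip in N (None keeps the last); returns when the fingers have stopped.
- ctrl.sleep(seconds).
- ctrl.ik(position, orientation): joint angles nearest the present ones, or None.
- ctrl.read_state(): the state.
- ctrl.capture(name): name is "scene" or "top"; returns the picture (420x560x3 uint8, red, green, blue); there is no depth.
- ctrl.calibration(name): a dict with "fov_y" (degrees; the focal length in pixels is half the picture's height over the tangent of half this angle, whatever the lens; pixels are square), "cx", "cy" (the principal point, pixels), "R" (3x3) and "t" (3): a world point X has camera coordinates R X + t. Camera axes: x right, y down, z forward; pixel columns grow to the right and rows downward; lengths in mm; the calibration is good to about 2 mm. A picture is of the moment at which its call begins. calibration takes no time and is no camera call.
A pose or a line that the arm cannot do raises ctrl.Unreachable and nothing moves.
- ctrl.hand_in(): hands the job in; it is judged then, once.
The state is a dict: "t": time; "q": joint angles; "joint_velocities": joint speeds; "tau": joint torques, N m; "ee_pos": TCP position; "tool_rot": TCP orientation; "contact_force": force on the tool from outside, world axes, zero at the start; "ft_torque": the same for the moment, N m; "opening": finger opening in mm; "gripper_force": force on a finger pad.
Only numpy, scipy, OpenCV 4.12 (cv2) and the standard library are available. Lean on these libraries where they do the work, as an engineer would, in place of code of your own. Each camera call takes 0.05 s, during which the arm holds its last target. There are 200 camera calls.

## Working session

There is one attempt and no reset: what is moved stays moved. The work goes in short steps, each a Python script; the robot and the scene stay as the last script left them, time stands still between calls to the robot, and variables do not carry over. Pictures are saved under pics/ and viewed, at most 10 in all, crops included, and the job is handed in when it is done.

```bash
mkdir -p pics; ls; python3 - <<'E'
from workcell import ctrl
import cv2
for n in("scene","top"):
    im=ctrl.capture(n); cv2.imwrite(f"pics/{n}0.png",cv2.cvtColor(im,cv2.COLOR_RGB2BGR))
    print(n,ctrl.calibration(n))
s=ctrl.read_state();print(s)
E
```

```text
pics
scene {'fov_y': 45.24534074281518, 'cx': 287.0226159837997, 'cy': 202.28179282461704, 'R': array([[ 0.36738866,  0.93006173,  0.00327814],
       [ 0.75505575, -0.29619688, -0.58494292],
       [-0.54306205,  0.21737658, -0.81106783]]), 't': array([-170.57786468, -324.76831664, 1519.65224765])}
top {'fov_y': 53.88734852160409, 'cx': 275.70446672388, 'cy': 212.68311323421926, 'R': array([[ 0.0067214 , -0.9999764 , -0.00142017],
       [-0.99604795, -0.00656921, -0.0885738 ],
       [ 0.08856238,  0.0020099 , -0.9960686 ]]), 't': array([ 16.11434262, 459.48305027, 985.31742416])}
{'t': 0.1, 'q': array([ 1.23201509e+00,  4.23781938e-01,  1.63058954e+00,  5.95428137e-06,
        1.08860352e+00, -1.89805320e-02]), 'joint_velocities': array([-0.00034834, -0.00209732, -0.00217575,  0.00101676,  0.00283804,
       -0.00021291]), 'tau': array([ 5.19615460e-04, -5.45616353e+01, -2.74325609e+01,  6.44970476e-02,
        1.88517506e-02, -4.89409149e-05]), 'ee_pos': array([196.28390811, 592.85706758, 221.97793724]), 'tool_rot': array([-1.25574189e-04,  1.59221158e-01,  9.87242698e-01, -6.79676232e-04]), 'contact_force': array([-0.6091736 , -0.28734857,  0.22518614]), 'ft_torque': array([-0.00637392, -0.00286615,  0.05394926]), 'gripper_force': 0.0, 'opening': 87.86979338640622}
```

View pics/top0.png

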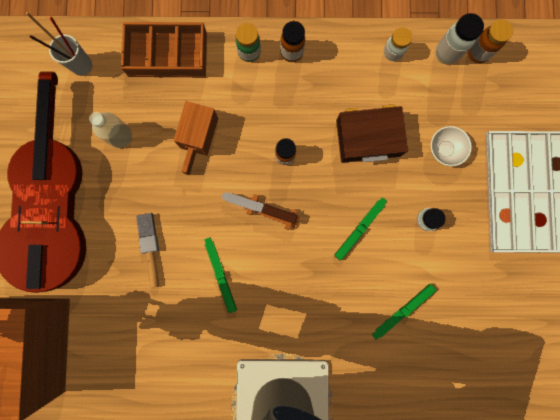

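View pics/scene0.png

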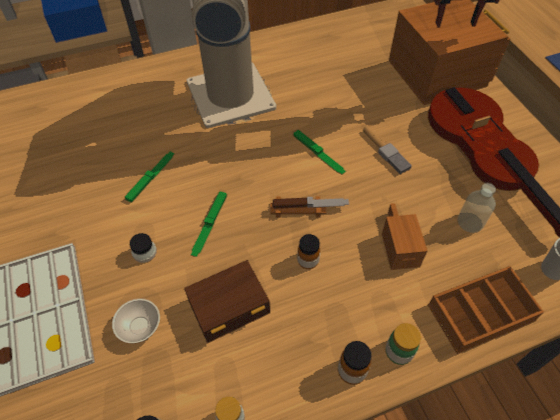

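The top view shows the knife at (260,208) with its blade to the left, the box at (371,135) with its sill at (375,157), and the keeper at (197,127) with its rib at (187,165). There are three green decoys at (220,275), (361,228) and (405,311). The wood and steel one on the rest at (260,208) fits the description. I'll enlarge it to confirm and to measure.

```bash
python3 - <<'E'
import cv2,numpy as np
t=cv2.imread("pics/top0.png");s=cv2.imread("pics/scene0.png")
def c(im,x,y,w,h,k=4):
    o=cv2.resize(im[y:y+h,x:x+w],None,fx=k,fy=k,interpolation=cv2.INTER_CUBIC)
    for i in range(0,w,10):
        cv2.line(o,(i*k,0),(i*k,5 if (x+i)%50 else 14),(255,255,0),1)
    for i in range(0,h,10):
        cv2.line(o,(0,i*k),(5 if (y+i)%50 else 14,i*k),(255,255,0),1)
    return o
A=np.vstack([c(t,215,185,100,60),c(t,330,95,100,80)])
B=np.vstack([c(t,150,95,100,80),c(s,265,185,100,60)])
cv2.imwrite("pics/crop1.png",np.hstack([A,B]))
cv2.imwrite("pics/crop2.png",np.hstack([c(s,180,255,100,90),c(s,370,195,100,90)]))
E
```

```text
(no output)
```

View pics/crop1.png

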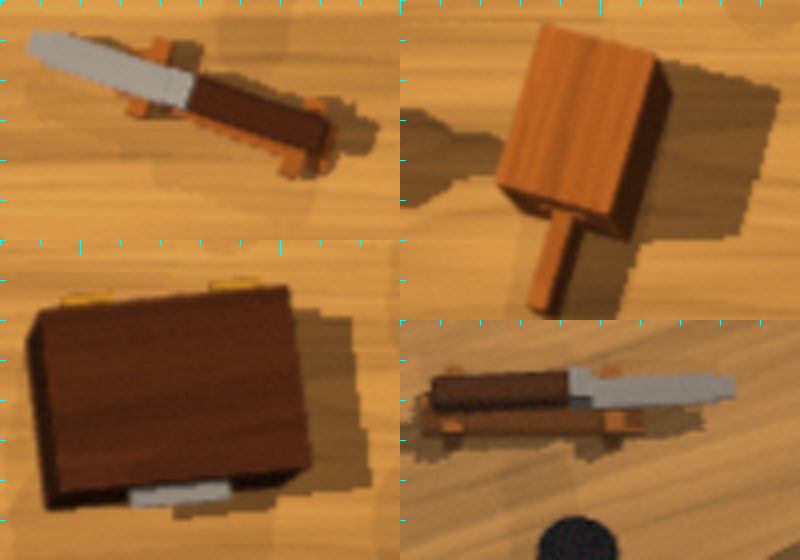

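View pics/crop2.png

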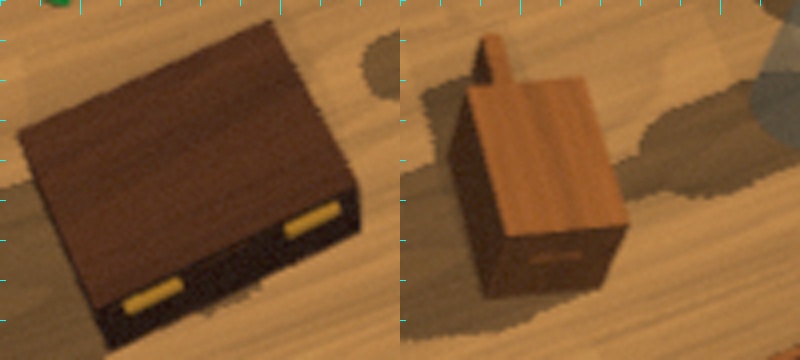

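```bash
cat > h.py <<'E'
import numpy as np, cv2
from scipy.optimize import least_squares
from scipy.spatial.transform import Rotation as R
from workcell import ctrl
def proj(n,X):
    c=ctrl.calibration(n); f=210/np.tan(np.radians(c["fov_y"]/2)); P=np.atleast_2d(X)@c["R"].T+c["t"]
    return P[:,:2]/P[:,2:]*f+[c["cx"],c["cy"]]
def place(p,L):
    c,s=np.cos(p[2]),np.sin(p[2]); L=np.atleast_2d(L).astype(float)
    return np.c_[p[0]+c*L[:,0]-s*L[:,1],p[1]+s*L[:,0]+c*L[:,1],L[:,2]]
def fit(obs,p0):
    f=lambda p:np.concatenate([(proj(n,place(p,L))-px).ravel() for n,L,px in obs])
    r=least_squares(f,p0,loss="soft_l1"); return r.x,f(r.x).reshape(-1,2)
E
python3 - <<'E'
from h import *
def cp(o,pts): return (np.array(pts)+.5)/4-.5+o
np.set_printoptions(precision=2,suppress=True)
T,S="top","scene"
def go(name,obs,p0):
    for n in (None,T,S):
        o=[a for a in obs if n in(None,a[0])]
        p,r=fit(o,p0); print(name,n,p,np.abs(r).max()); 
        if n is None: print(r.ravel())
box=[[55,75,63],[55,-75,63],[-57,-75,63],[-57,75,63]]
go("box",[(T,box,cp([330,95],[(40,70),(288,46),(311,226),(52,248)])),
 (S,box,cp([180,255],[(357,185),(100,308),(18,133),(270,20)]))],[600,-200,0])
k=[[50,35,75],[50,-35,75],[-50,-35,75],[-50,35,75]]
go("keeper",[(T,k+[[-110,6,40],[-110,-6,40]],cp([150,95],[(142,25),(257,55),(213,222),(98,183),(128,303),(150,313)])),
 (S,k,cp([370,195],[(228,224),(105,237),(68,87),(183,77)]))],[600,200,0])
kn=[[90,0,24.5],[-100,11,38],[-100,-11,38]]
go("knife",[(T,kn,cp([215,185],[(32,42),(319,153),(330,122)])),
 (S,kn,cp([265,185],[(332,67),(31,80),(31,57)]))],[450,0,1.4])
c=ctrl.calibration(T);
for n,px,z in(("amber",(286,150),80),("black",(433,219),50),("dish",(451,147),35),("bottle",(98,119),140)):
    p,_=fit([(T,[[0,0,z]],np.array([px]))],[600,0,0]); print(n,p[:2])
E
```

```text
box None [ 653.09 -211.41    0.1 ] 2.0145023022283226
[-0.15 -1.28  0.38 -1.15  0.43 -0.2   2.01  0.27  1.43 -0.69 -0.84  0.04
  0.03 -0.96  0.81 -0.92]
box top [ 651.78 -209.98    0.09] 1.1275477718480715
box scene [ 654.22 -212.41    0.11] 1.2174518191568495
keeper None [662.2  211.81  -0.26] 2.0795209438740585
[ 0.75 -0.66  0.51 -0.56 -0.31 -2.08 -0.3  -0.06  0.25  0.43 -0.48 -0.78
  0.28 -0.74  0.19 -0.85 -0.96 -0.52 -0.35 -0.85]
keeper top [660.88 212.15  -0.25] 1.5799567024023702
keeper scene [664.09 211.26  -0.27] 0.5219834792673623
knife None [474.11  64.46   1.25] 7.554568339617617
[-0.47 -0.67  0.54  0.74  0.74 -0.21  0.83 -0.66 -0.19 -7.55  0.13  5.41]
knife top [473.69  65.36   1.25] 0.9246454292279509
knife scene [473.77  63.96   1.23] 8.308077867518705
amber [600.26  -3.86]
black [ 444.23 -351.86]
dish [ 621.23 -406.03]
bottle [652.05 409.32]
```

The crop confirms the knife: dark wood handle, steel ferrule and grey blade on the brown rest, so it isn't a green decoy. The box and keeper sizes fit to about 2 px. The amber jar (600,-4) lies between them, as described. In the scene view the two handle-end corners were swapped, so I'll refit the knife and grasp it.

```bash
cat >> h.py <<'E'
BOX=np.array([653.,-211.3,0.10]); KEEP=np.array([662.,212.,-0.26]); GX=-30.
def tool(P,yaw,pitch=0):
    """TCP pose for knife shoulder-underside at P; pitch>0 = tip up. Knife is held at local (GX,0,-6) by the TCP."""
    A=R.from_euler("ZY",[yaw,-pitch]); q=(A*R.from_euler("x",np.pi)).as_quat()
    return np.array(P)+A.apply([GX,0,-6]), [q[3],q[0],q[1],q[2]]
def snap(n,name):
    cv2.imwrite(f"pics/{name}.png",cv2.cvtColor(ctrl.capture(n),cv2.COLOR_RGB2BGR))
def st():
    s=ctrl.read_state(); print("t%.1f"%s["t"],np.round(s["ee_pos"],1),"F",np.round(s["contact_force"],1),"open %.1f"%s["opening"],np.round(s["q"],2))
E
python3 - <<'E'
from h import *
def cp(o,pts): return (np.array(pts)+.5)/4-.5+o
kn=[[90,0,24.5],[-100,11,38],[-100,-11,38]]
p,r=fit([("top",kn,cp([215,185],[(32,42),(319,153),(330,122)])),("scene",kn,cp([265,185],[(332,67),(31,57),(31,80)]))],[474,64,1.25])
print(p,np.abs(r).max())
assert abs(p[2]-1.25)<.05 and np.abs(r).max()<2.5
P,q=tool([p[0],p[1],22],p[2]); print(P)
ctrl.move_ptp(P+[0,0,100],q); ctrl.move_gripper(50)
hit=ctrl.line_to(P+[0,0,0],100,force_limit=8); print(hit); st()
ctrl.move_gripper(10,60); st()
ctrl.line_to(P+[0,0,80],120); st(); snap("top","top1"); snap("scene","scene1")
t,s=cv2.imread("pics/top1.png"),cv2.imread("pics/scene1.png")
cv2.imwrite("pics/m1.png",np.hstack([cv2.resize(t[150:270,180:330],(400,320)),cv2.resize(s[110:260,240:390],(400,320))]))
E
```

```text
[474.56779435  64.23718021   1.25333837] 1.4536579782864294
[465.20321797  35.73622042  16.        ]
False
t4.2 [465.6  35.8  16.4] F [0.  0.2 1.3] open 50.0 [0.05 0.56 2.08 0.   0.5  0.37]
t4.8 [465.5  35.7  16.2] F [ 0.2 -0.5  3.7] open 21.4 [ 0.05  0.56  2.08 -0.    0.5   0.37]
t5.6 [464.8  35.7  95.6] F [-0.6 -0.7 -1.1] open 21.5 [0.05 0.4  2.06 0.   0.68 0.37]
```

View pics/m1.png

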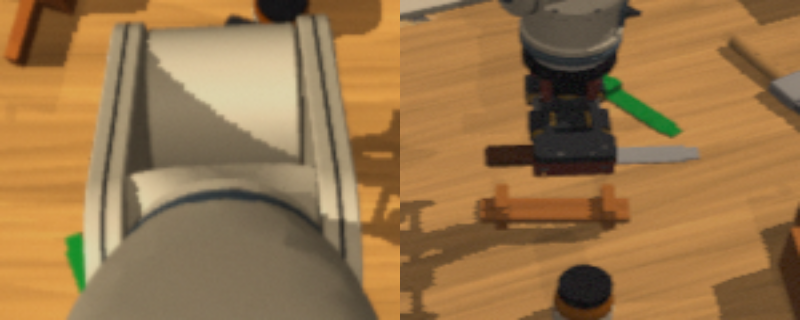

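The scene crop shows the knife held level in the fingers, with its tip at pixel (352,182). I'll check that against the prediction, then bring it to the notch and insert it under a force guard.

```bash
python3 - <<'E'
from h import *
s=ctrl.read_state(); A=R.from_euler("z",1.2533)
print("tip pred",proj("scene",s["ee_pos"]+A.apply([120,0,7.2])))
def T(x,z):  # box-frame tip x, blade underside z
    w=place(BOX,[[x-90,0,z]])[0]; return tool(w,BOX[2])
P,q=T(-100,120); print(P,ctrl.ik(P,q))
ctrl.move_ptp(P,q)
P,q=T(-100,47.3); ctrl.line_to(P,150,q); st()
P,q=T(-30,47.3); print("hit",ctrl.line_to(P,50,force_limit=6)); st()
E
```

```text
tip pred [[351.63002263 181.22600514]]
[ 434.09908364 -233.26335166  114.        ] [-5.17229623e-01  3.99091314e-01  1.99243397e+00 -4.44089210e-16
  7.50067365e-01  9.53566704e-01]
t7.4 [ 434.5 -232.8   41.5] F [-0.6 -0.6 -0.8] open 21.5 [-0.52  0.53  2.02  0.    0.59  0.95]
hit False
t9.0 [ 503.4 -226.3   41.3] F [-0.6  0.3 -0.2] open 21.2 [-0.44  0.59  1.89 -0.    0.67  1.03]
```

The tip prediction agrees within 1 px, and the blade went in without contact. Next I'll lever along the hinge arc, partway at first.

```bash
cat >> h.py <<'E'
def arc(th,r=85.):
    w=place(BOX,[[55-r*np.cos(th)-90,0,55+r*np.sin(th)-2.5]])[0]; return tool(w,BOX[2])
E
python3 - <<'E'
from h import *
for th in (0,.15,.3,.45,.6):
    P,q=arc(th); h=ctrl.line_to(P,60,force_limit=25); st()
    if h: print("HIT"); break
snap("scene","scene2")
s=cv2.imread("pics/scene2.png"); cv2.imwrite("pics/m2.png",cv2.resize(s[180:360,130:330],(800,600))[:, :])
E
```

```text
t9.2 [ 503.7 -226.4   46.9] F [ 0.2 -0.2 -0.4] open 21.2 [-0.44  0.58  1.88 -0.    0.68  1.03]
t9.6 [ 505.1 -226.3   59.8] F [ 0.3  0.4 -0.9] open 21.3 [-0.44  0.56  1.88  0.    0.7   1.03]
t9.9 [ 508.1 -226.    72.2] F [-0.  0. -1.] open 21.5 [-0.44  0.54  1.87  0.    0.73  1.03]
t10.3 [ 512.8 -225.6   84. ] F [ 1.  -0.1 -1.7] open 21.7 [-0.44  0.53  1.86  0.    0.76  1.03]
t10.6 [ 519.2 -224.9   95. ] F [-0.1 -0.7 -1.3] open 21.6 [-0.43  0.52  1.84  0.    0.78  1.04]
```

View pics/m2.png

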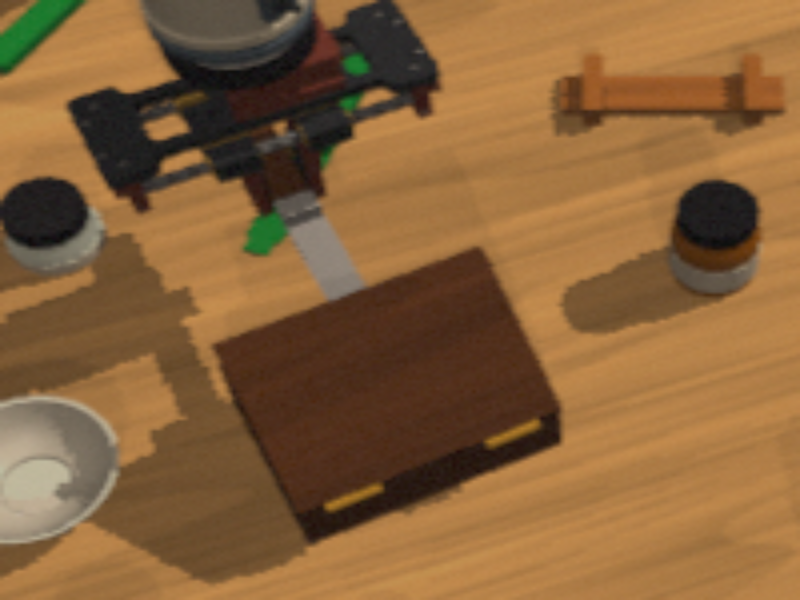

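The picture shows the blade going under the raised front edge. The lid's front corners are now at scene pixels (184.5,283.5) and (250,255). I'll estimate the lid angle and check that the knife hasn't pitched.

```bash
python3 - <<'E'
from h import *
def corners(th,top=8):
    c,s=np.cos(th),np.sin(th)
    return place(BOX,[[55-112*c+top*s,y,55+112*s+top*c] for y in(-75,75)])
for th in(0,.2,.3,.4,.5,.6,.7): print(th,np.round(proj("scene",corners(th)),1).tolist())
s=ctrl.read_state();A=R.from_euler("z",BOX[2])
for p in(0,-.1,-.2,-.3):
  A=R.from_euler("ZY",[BOX[2],-p]); 
  print(p,np.round(proj("scene",s["ee_pos"]+[0,0,19]+A.apply([[30,0,-13+2.5],[30+66,0,-10.5],[30,0,3]])),1).tolist())
E
```

```text
0 [[184.2, 286.8], [248.0, 258.7]]
0.2 [[183.2, 283.5], [248.2, 255.0]]
0.3 [[182.9, 282.6], [248.6, 253.9]]
0.4 [[182.9, 282.1], [249.2, 253.1]]
0.5 [[183.1, 282.1], [250.0, 252.8]]
0.6 [[183.5, 282.7], [251.1, 253.1]]
0.7 [[184.1, 283.7], [252.4, 253.8]]
0 [[206.1, 246.2], [217.9, 270.4], [205.3, 242.9]]
-0.1 [[206.1, 246.5], [218.1, 271.9], [205.5, 243.7]]
-0.2 [[206.0, 246.6], [218.1, 273.1], [205.7, 244.4]]
-0.3 [[205.8, 246.6], [218.0, 273.8], [205.8, 244.9]]
```

The view isn't sensitive to the angle here, but it's consistent with about 0.6 rad. I'll continue to near upright, back off and look.

```bash
python3 - <<'E'
from h import *
for th in (.8,1.0,1.2,1.4,1.56):
    P,q=arc(th); h=ctrl.line_to(P,60,force_limit=25); st()
    if h: print("HIT"); break
ctrl.line_to(P+place([0,0,BOX[2]],[[-110,0,0]])[0],150); st()
snap("scene","scene3"); snap("top","top3")
s=cv2.imread("pics/scene3.png"); t=cv2.imread("pics/top3.png")
cv2.imwrite("pics/m3.png",np.hstack([cv2.resize(s[170:370,120:320],(400,400)),cv2.resize(t[70:270,300:500],(400,400))]))
E
```

```text
t11.1 [ 530.2 -223.8  108. ] F [-0.3 -0.5 -0.7] open 21.5 [-0.42  0.51  1.81  0.    0.82  1.05]
t11.6 [ 543.3 -222.4  118.4] F [ 0.6 -0.1 -0.3] open 21.7 [-0.41  0.5   1.78  0.    0.85  1.06]
t12.0 [ 558.3 -220.9  125.9] F [ 0.1  0.3 -0.4] open 21.7 [-0.4   0.51  1.75  0.    0.88  1.07]
t12.4 [ 574.6 -219.2  130.4] F [-0.4  0.4 -0.1] open 21.3 [-0.38  0.52  1.71  0.    0.9   1.09]
t12.8 [ 587.9 -217.9  131.5] F [-0.3  0.7 -1.6] open 21.3 [-0.37  0.54  1.68  0.    0.92  1.1 ]
t13.7 [ 478.9 -229.2  131.8] F [ 0.2 -0.5  0.3] open 21.4 [-0.47  0.42  1.9   0.    0.82  1.  ]
```

View pics/m3.png

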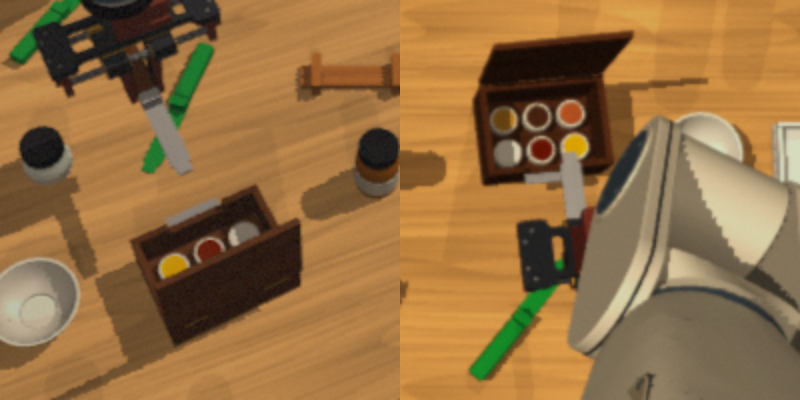

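The lid stands open and nearly upright, with its free edge at top pixels (349,93)–(416,87). The knife tip is at scene (211,255). I'll estimate the angle and the knife's pitch.

```bash
python3 - <<'E'
from h import *
for th in(1.2,1.3,1.4,1.5,1.6,1.7):
    c,s=np.cos(th),np.sin(th)
    print(th,[np.round(proj("top",place(BOX,[[55-112*c+a*s,y,55+112*s+a*c] for y in(75,-75)])),1).tolist() for a in(0,8)],
     np.round(proj("scene",place(BOX,[[55-112*c+8*s,y,55+112*s+8*c] for y in(75,-75)])),1).tolist())
s=ctrl.read_state()
for p in(.1,0,-.1,-.2,-.3):
  A=R.from_euler("ZY",[BOX[2],-p]); 
  print(p,np.round(proj("scene",s["ee_pos"]+[0,0,19]+A.apply([[30,0,3],[120,0,-11.7]])),1).tolist())
print(np.round(proj("scene",place(BOX,[[-55,0,50]])),1))
E
```

```text
1.2 [[[348.3, 114.2], [417.9, 107.8]], [[348.2, 110.3], [418.0, 103.9]]] [[261.7, 265.0], [190.4, 296.9]]
1.3 [[[348.1, 108.8], [417.9, 102.4]], [[347.9, 104.9], [417.8, 98.5]]] [[264.1, 268.7], [192.2, 301.0]]
1.4 [[[347.7, 103.4], [417.6, 97.0]], [[347.4, 99.6], [417.4, 93.2]]] [[266.5, 272.7], [194.3, 305.5]]
1.5 [[[347.3, 98.2], [417.2, 91.8]], [[346.9, 94.4], [416.8, 88.0]]] [[269.1, 277.2], [196.4, 310.4]]
1.6 [[[346.7, 93.0], [416.6, 86.6]], [[346.3, 89.5], [416.1, 83.1]]] [[271.6, 282.0], [198.7, 315.6]]
1.7 [[[346.1, 88.1], [415.8, 81.8]], [[345.6, 84.8], [415.2, 78.4]]] [[274.2, 287.1], [201.0, 321.0]]
0.1 [[195.7, 218.6], [212.4, 253.2]]
0 [[195.9, 219.5], [212.9, 255.9]]
-0.1 [[196.2, 220.3], [213.3, 258.1]]
-0.2 [[196.3, 221.1], [213.4, 259.8]]
-0.3 [[196.5, 221.7], [213.3, 260.9]]
[[217.7 276. ]]
```

The lid is at about 1.55 rad and the knife is still level. Next is the keeper: approach, enter 3 mm above the slot floor, and look if there's contact.

```bash
python3 - <<'E'
from h import *
def K(x,z):  # shoulder at keeper-frame x (home = -50), underside z
    return tool(place(KEEP,[[x,0,z]])[0],KEEP[2])
P,q=K(-165,140); print(np.round(P),np.round(ctrl.ik(P,q),2))
ctrl.move_ptp(P,q)
P,q=K(-165,43.3); ctrl.line_to(P,150,q); st()
P,q=K(-60,43.3); h=ctrl.line_to(P,60,force_limit=6); print("hit",h); st()
if not h:
    P,q=K(-60,40.8); print("down",ctrl.line_to(P,20,force_limit=6)); st()
    z=P[2]; P,q=K(-42,40.8); print("home",ctrl.line_to(P,20,force_limit=10)); st()
s=ctrl.read_state()["ee_pos"]; c,n=np.cos(KEEP[2]),np.sin(KEEP[2]); d=s[:2]-KEEP[:2]
print("keeper-frame shoulder",c*d[0]+n*d[1]-GX,-n*d[0]+c*d[1])
snap("scene","scene4"); snap("top","top4")
s=cv2.imread("pics/scene4.png"); t=cv2.imread("pics/top4.png")
cv2.imwrite("pics/m4.png",np.hstack([cv2.resize(s[150:300,330:480],(400,400)),cv2.resize(t[70:220,130:280],(400,400))]))
E
```

```text
[474. 262. 134.] [ 0.48  0.43  1.88 -0.    0.84  2.31]
t16.4 [474.1 262.2  37.8] F [ 0.6  0.4 -1. ] open 21.4 [ 0.48  0.59  1.91 -0.    0.64  2.31]
hit False
t18.3 [574.7 235.2  37.3] F [ 0.1 -0.3 -1.4] open 21.5 [0.37 0.67 1.73 0.   0.75 2.2 ]
down False
t18.5 [574.8 235.1  34.6] F [-0.6 -0.4 -1.4] open 21.4 [ 0.37  0.67  1.73 -0.    0.74  2.2 ]
home True
t19.2 [585.7 232.   34.3] F [-0.6 -0.3  2.6] open 21.5 [0.36 0.68 1.7  0.   0.76 2.19]
keeper-frame shoulder -48.84009945768217 -0.31867569405561724
```

View pics/m4.png

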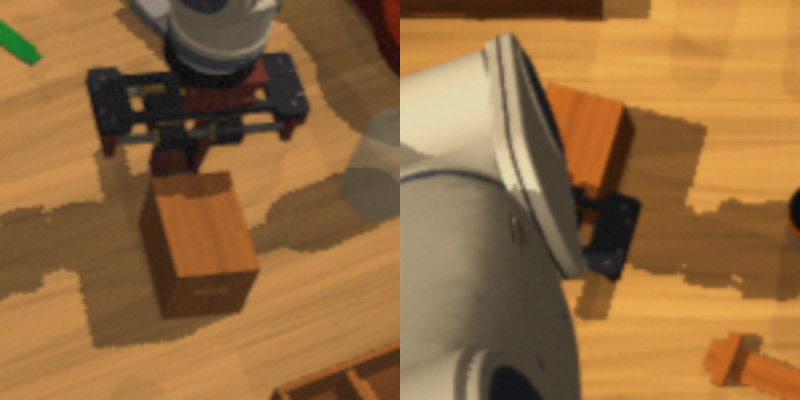

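It made contact at keeper x = -48.8, where home is -50 within the measuring error. One more gentle push will confirm that it's seated, then I'll release, go up and look.

```bash
python3 - <<'E'
from h import *
p=ctrl.read_state()["ee_pos"]; d=place([0,0,KEEP[2]],[[1,0,0]])[0]
print(ctrl.line_to(p+5*d,10,force_limit=12)); st()
p2=ctrl.read_state()["ee_pos"]; print("adv",(p2-p)@d)
ctrl.sleep(.3); ctrl.move_gripper(45); st()
p=ctrl.read_state()["ee_pos"]
ctrl.line_to(p+[0,0,120],100); P=p+[0,0,120]-150*d; ctrl.line_to(P,150); j=ctrl.read_state()["q"]; j[0]=-.6; ctrl.goto_joints(j); st()
snap("scene","scene5"); snap("top","top5")
s=cv2.imread("pics/scene5.png"); t=cv2.imread("pics/top5.png")
cv2.imwrite("pics/m5.png",np.hstack([cv2.resize(s,(400,300)),cv2.resize(t,(400,300))]))
cv2.imwrite("pics/m5.png",np.vstack([cv2.imread("pics/m5.png"),np.hstack([cv2.resize(s[180:280,350:450],(300,300)),cv2.resize(t[90:190,150:250],(300,300)),np.zeros((300,200,3),np.uint8)])]))
E
```

```text
True
t19.6 [585.8 231.9  34.3] F [-2.7  1.2  4.8] open 21.6 [0.36 0.68 1.7  0.   0.76 2.19]
adv 0.04383310508254084
t20.5 [585.5 231.7  33.9] F [ 0.4 -0.4  0.7] open 45.0 [0.36 0.68 1.7  0.   0.76 2.19]
t25.0 [ 434.7 -281.   154. ] F [-0.5 -0.  -0.2] open 45.2 [-0.6   0.37  1.91  0.    0.87  2.35]
```

View pics/m5.png

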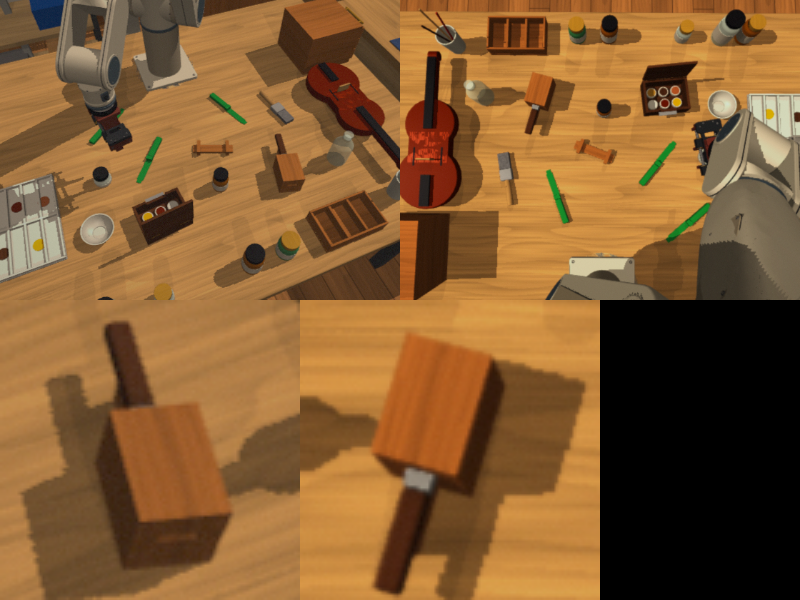

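The handle lies on the rib with the ferrule at the block's face, and the lid is open. The handle's end, at about top (179,187), gives a quantitative check of how far the knife is home.

```bash
python3 - <<'E'
from h import *
for x in(-50,-53,-56,-60): print(x,np.round(proj("top",place(KEEP,[[x-100,0,56],[x,0,56]])),1).tolist())
t=cv2.imread("pics/top5.png")
a,b=proj("top",place(KEEP,[[-175,0,56],[-35,0,56]]))
n=71; xs=np.linspace(a,b,n).astype(np.float32)
v=cv2.remap(t,xs[None,:,0],xs[None,:,1],cv2.INTER_LINEAR)[0]
print([(int(-175+140*i/70),*map(int,v[i])) for i in list(range(6,20))+list(range(50,71))])
E
```

```text
-50 [[177.9, 186.4], [189.8, 146.3]]
-53 [[177.5, 187.6], [189.4, 147.5]]
-56 [[177.2, 188.8], [189.1, 148.7]]
-60 [[176.7, 190.4], [188.6, 150.3]]
[(-163, 69, 145, 209), (-161, 67, 141, 205), (-159, 65, 139, 202), (-157, 65, 140, 202), (-155, 66, 140, 202), (-153, 59, 126, 186), (-151, 43, 92, 144), (-149, 22, 46, 85), (-147, 15, 35, 73), (-145, 15, 34, 74), (-143, 16, 35, 75), (-141, 18, 36, 76), (-139, 19, 37, 78), (-137, 16, 36, 75), (-75, 16, 35, 72), (-73, 16, 34, 71), (-71, 17, 35, 70), (-69, 16, 33, 67), (-67, 26, 38, 64), (-65, 58, 68, 83), (-63, 99, 111, 121), (-61, 122, 137, 148), (-59, 124, 139, 150), (-57, 123, 137, 148), (-55, 121, 136, 146), (-53, 115, 130, 141), (-51, 91, 106, 124), (-49, 37, 57, 91), (-47, 27, 65, 122), (-45, 32, 85, 161), (-43, 33, 95, 178), (-41, 32, 96, 181), (-39, 34, 98, 182), (-37, 33, 95, 180), (-35, 32, 93, 180)]
```

The handle's end is at x = -150 and the steel ends at -50, so the shoulder is against the block.

```bash
python3 -c "
from workcell import ctrl
print(ctrl.hand_in())"
```

```text
the job is handed in; nothing more can be done
None
```

The job is done and handed in at about 25 s: the knife levered the lid open to about 1.55 rad, then went fully home in the keeper slot and was released, and in the last pictures the jars, bottle, dish and brush look undisturbed.

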